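# Pump the vacuum holder tight under a mosaic seat

### The job

Make the vacuum holder grip the stool seat again: on the control box press the red key fully down and let it up, then the green key, one at a time and never the yellow one. Then give the sloping hand pump at least two full strokes: push its orange head gently in until it is firmly against its stop, keep it there for a moment, and let it come all the way out each time, without ramming it. Keep the robot off the mint-green seat, whose mosaic is still setting, and leave the jar, the mug and the screwdriver where they are.

Things in the scene. Friction and masses are not known exactly. Their poses are not given: they have to be found in the camera images.
- holder: Vacuum work holder, fixed on the bench: grey base plate 270 x 140 x 20 mm from x = -50 to +220 mm of its own frame, a steel post at x = +130 mm that carries the seat, and a black hand pump at its front end that leans 35 degrees from vertical towards -x of this frame. Origin on the bench plane; z up.
- pump_mouth (a point): Centre of the open end of the pump's barrel (42 mm diameter, 48 mm aluminium end ring), 75 mm above the bench. z points outward along the pump's axis, y is level. A brass stop collar (30 mm diameter) stands out of it; the user screws it in or out, so its face lies anywhere from 4 to 34 mm beyond the mouth along z, not measured.
- pump (a joint): Stroke of the pump's orange head (flat round cap, 38 mm diameter, 12 mm thick) in m: 0 = all the way out, at rest, 18 mm clear of the brass collar, so its flat top is 34 to 64 mm beyond the mouth; 0.018 = against its stop, the collar. A spring pushes it out: 3 N at rest, 10 N just before the stop.
- seat: Stool seat on top of the holder, fixed: rounded triangle 340 mm a side, 24 mm thick, black edge, mint-green top, underside 200 mm above the bench. Origin: middle of its straight front edge, on the underside; x points into the seat, the edge runs along y. A gripper pointing straight down on the pump head would hit this edge; along the pump's axis there is room.
- console: Control box, fixed on the bench: white, 90 x 260 x 40 mm (x, y, z), origin at the centre of its underside. Three round keys stand in a row along its y axis, 80 mm apart, in any order.
- key_red_top (a point): Centre of the top face of the red push key (28 mm diameter, in a black collar 44 mm wide and 12 mm high); released, the top stands 62 mm above the bench. z up.
- key_green_top (a point): Centre of the top face of the green push key (28 mm diameter, in a black collar 44 mm wide and 12 mm high); released, the top stands 62 mm above the bench. z up.
- key_yellow_top (a point): Centre of the top face of the yellow push key (28 mm diameter, in a black collar 44 mm wide and 12 mm high); released, the top stands 62 mm above the bench. z up.
- key_red (a joint): Travel of the red key: 0 = up, 0.006 m = fully down (5 N).
- key_green (a joint): Travel of the green key: 0 = up, 0.006 m = fully down (5 N).
- key_yellow (a joint): Travel of the yellow key: 0 = up, 0.006 m = fully down (5 N).
- jar: Closed amber glass jar, 68 mm diameter, 85 mm high, loose; origin at the centre of its underside. Leave alone.
- mug: Blue ceramic mug, 76 mm diameter, 88 mm high, handle at +y, loose; origin at the centre of its underside. Leave alone.
- screwdriver: Screwdriver with plum-coloured handle lying along x, handle from x = -90 mm to 0 (28 mm thick), blade to +100 mm, loose; origin on the bench plane. Leave alone.

How it is judged:
On the way, in this order (a step that is already met when the one before it is completed fails the run):
1. the red key is pressed fully down, the others up (value of joint key_red above 0.0048 m and value of joint key_green below 0.002 m), for 0.05 s.
2. the red key is up again (value of joint key_red below 0.001 m), for 0.05 s.
3. the green key is pressed fully down, the others up (value of joint key_green above 0.0048 m and value of joint key_red below 0.002 m), for 0.05 s.
4. the green key is up again (value of joint key_green below 0.001 m), for 0.05 s.
5. the pump head is against its stop (within 1.5 mm) and kept there for 0.3 s (value of joint pump above 0.0165 m), for 0.3 s.
6. the pump head has come all the way out (within 2 mm) (value of joint pump below 0.002 m), for 0.05 s.
7. the pump head is a second time against its stop and kept there for 0.3 s (value of joint pump above 0.0165 m), for 0.3 s.
8. the pump head has come all the way out again (value of joint pump below 0.002 m), for 0.05 s.
At the end, for the whole second after the job is handed in: Pump head all the way out (within 2 mm), all three keys up (within 1 mm), jar, mug and screwdriver within 20 mm of where they started, jar and mug upright (value of joint pump below 0.002 m and value of joint each of key_red, key_green, key_yellow below 0.001 m and distance of each of jar, mug, screwdriver from where it was at the start of the episode below 0.02 m and angle between each of jar, mug's own z axis and vertical below 0.15 rad); the robot touches nothing.
It fails at once if the yellow key is pressed (more than 3 mm) (value of joint key_yellow above 0.003 m).
It fails at once if the red and the green key are down together (value of joint each of key_red, key_green above 0.003 m).
It fails at once if the pump is rammed (the robot pushes on the holder with more than 50 N) (contact force between any of the fingers, the arm and holder above 50 N).
It fails at once if the robot pushes on the seat (more than 2 N) (contact force between any of the fingers, the arm and seat above 2 N).
It fails at once if the jar, the mug or the screwdriver is moved more than 20 mm (distance of any of jar, mug, screwdriver from where it was at the start of the episode above 0.02 m).
It also fails if it takes over 48 s, if anything falls off the work surface, if the arm or the gripper's body presses on something with over 40 N, if the wrist force passes 120 N, or if a joint passes its speed limit or range.

### The arm

A 6-joint arm with a two-finger parallel gripper is mounted at the origin on the work surface. World frame = base frame: x ahead of the robot, y to its left, z up, the work surface at z = 0. Lengths are in m, angles in rad, forces in N, time in s.
With the tool pointing down it reaches from about 0.225 to 0.725 m from the base axis. Payload 3.1 kg.
Tool frame: the origin (TCP) lies midway between the tips of the shut fingers; the grasp point (between the pads) lies 19 mm behind it; z points along the fingers, y is the line along which they close (so a half turn about z gives the same grasp; the last joint's range is limited). The gripper opens to 85 mm and grips with 20 to 120 N. Pads are 22 mm wide; open, the fingers measure 114 mm over their backs; the gripper's body (76 mm by 85 mm) begins 54 mm behind the grasp point. The pads swing forward as they close: fully open they stand 13 mm farther back than shut.
Start: joints at [-1.387, 0.048, 0.099, 1.622, 0, 1.443], TCP at [0.161, -0.5, 0.231] pointing down, gripper open.
Joint ranges: [-2.91, 2.91], [-0.99, 1.94], [-1.21, 1.42], [-2.12, 2.29], [-1.49, 1.47], [-3.14, 3.14]. Speed limits (rad/s): [2.79, 2.79, 3.14, 3.14, 3.14, 3.14].

### API

Orientations are given as a rotation vector (axis times angle).
In Python, from bench import arm gives the robot as it stands. The module is installed in compiled form; this text tells all that it offers.
- The arm moves only by the tool jog_arm, never from a script. Its argument "plan" is a list of rows, each an object with "grip": the opening, from -1 (shut) to 1 (fully open); "slide": the shift along the tool's x, y, z in cm, a list of three; "rot": the turn, a rotation vector about the tool's x, y, z in degrees, a list of three. A call has 1 to 10 rows; each row shifts and turns the commanded pose from where the row before left it, along the tool's axes as they then stand; what a row does not reach is not made up. A row lasts 1/12 s, in which the tool goes at most 41.7 mm and 7.16 degrees, less where a joint would pass 70% of its speed; a pose out of reach is approached as far as the arm can. A call is refused whole if a number of a shift passes 4.17 or a number of a turn 7.16, either way. A call with a gripper value outside its range is refused whole. The fingers move at their own pace and stop on an object; "grip_force" is the grip in N (left out, the last holds). Time passes only in rows, so rows that do not move let the fingers close. It gives the time, the measured TCP pose, the force, the opening and the grip force at its end, in the units of the state.
- arm.get_obs(): the state, without advancing time (a new reading comes with each control period).
- arm.get_image(name): name is "scene" or "side" or "wrist"; returns a dict with "frame" (384x512x3 uint8, red, green, blue), "fx", "fy", "cx", "cy" (pixels), "position" and "attitude" of the camera in the world; the wrist camera has in their place "tool_from_camera" (4x4, takes a point from camera to tool coordinates, whose origin is the TCP and whose axes are the flange's). Camera axes: x right, y up, looking along -z (the intrinsics and any distortion apply to the point x, -y, -z); pixel columns grow to the right and rows downward; lengths in m; the calibration is good to about 2 mm. A picture is of the moment at which its call begins: read the wrist's pose just before it. There is no depth.
- arm.job_done(): hands the job in; it is judged then, once.
Trained networks look in a picture, given as the dict that the camera call returned (one of the last four; its "shot" number tells which), for a name from the list of things; names that differ only in an ending like _2 or _b are one class to them, and where a whole thing is asked for, a point or a joint stands for the part that bears it (a point fixed in the world has none). Each returns a list of dicts, best first, with "p" (0 to 1); they miss things now and then, are a little off and sometimes report something else, mostly with a low value. They report only what shows in the picture. A call takes as long as a camera call.
- arm.look_for(name, picture): "bbox" ([centre column, centre row, width, height] in pixels, round what is visible of it).
The state is a dict: "t": time; "joint_pos": joint angles; "qd": joint speeds; "effort": joint torques, N m; "tcp_pos": TCP position; "tool_rot": TCP orientation; "wrist_force": force on the tool from outside, world axes, zero at the start; "ft_torque": the same for the moment, N m; "gripper_width": opening from 0.0 (shut) to 1.0 (fully open); "finger_force": force on a finger pad.
Only numpy, scipy, OpenCV 4.12 (cv2) and the standard library are available. Lean on these libraries where they do the work, as an engineer would, in place of code of your own. Each camera call takes 0.05 s, during which the arm holds its last target. There are 200 camera calls.

## Working session

There is one attempt and no reset: what is moved stays moved. The work goes in short steps, Python scripts to look and compute and a tool call to move; the robot and the scene stay as the last step left them, time stands still between calls to the robot, and variables do not carry over. Pictures are saved under pics/ and viewed, at most 10 in all, crops included, and the job is handed in when it is done.

Besides the shell and the picture viewer there is one more tool, called after ">>>" by a JSON object that holds its "method" and its "body", one argument or row to a line. jog_arm: Moves the arm, as the interface text tells. Its arguments: {"type":"object","properties":{"plan":{"type":"array"},"grip_force":{"type":"number"}},"required":["plan"]}

```bash
mkdir -p pics; cat > h.py <<'E'
import numpy as np, cv2
from scipy.spatial.transform import Rotation as R
from bench import arm
def cam(p,o=None):
    if 'position' in p:
        A=np.array(p['attitude'],float)
        M=A if A.shape==(3,3) else (R.from_rotvec(A).as_matrix() if A.size==3 else R.from_quat(A).as_matrix())
        return np.array(p['position']),M
    T=np.array(p['tool_from_camera']); Rt=R.from_rotvec(o['tool_rot']).as_matrix()
    return np.array(o['tcp_pos'])+Rt@T[:3,3], Rt@T[:3,:3]
def ray(p,u,v,o=None):
    c,M=cam(p,o); d=M@np.array([(u-p['cx'])/p['fx'],-(v-p['cy'])/p['fy'],-1]); return c,d/np.linalg.norm(d)
def atz(p,u,v,z,o=None):
    c,d=ray(p,u,v,o); return c+d*(z-c[2])/d[2]
def proj(p,X,o=None):
    c,M=cam(p,o); q=M.T@(np.array(X)-c); return p['cx']+p['fx']*q[0]/-q[2], p['cy']-p['fy']*q[1]/-q[2]
def tri(rs):
    A=np.zeros((3,3));b=np.zeros(3)
    for c,d in rs: P=np.eye(3)-np.outer(d,d);A+=P;b+=P@c
    return np.linalg.solve(A,b)
E
python3 - <<'E'
from h import *
print(arm.get_obs())
for n in ['scene','side']:
    p=arm.get_image(n); print(n,{k:v for k,v in p.items() if k!='frame'})
    cv2.imwrite(f'pics/{n}0.png',p['frame'][:,:,::-1])
    for t in ['key_red_top','key_green_top','key_yellow_top','key_red','key_green','key_yellow','pump','holder','seat','console','jar','mug','screwdriver']:
        r=arm.look_for(t,p); print(t,[(np.round(x['bbox'],1).tolist(),round(x['p'],2)) for x in r[:2]])
E
```

```text
{'t': 0.0, 'joint_pos': array([-1.38683311e+00,  4.87393150e-02,  9.75645980e-02,  1.62197694e+00,
        2.08715783e-05,  1.44300379e+00]), 'qd': array([-0.00014426,  0.00125807, -0.00020009, -0.00062163, -0.00188104,
        0.00253155]), 'effort': array([-1.35828768e-04, -3.38778913e+01,  3.20017648e+01,  2.02996895e-02,
        4.45082333e-05,  2.38334323e-06]), 'tcp_pos': array([ 0.16091862, -0.49908759,  0.23010643]), 'tool_rot': array([-3.10117637e+00, -4.87358412e-01,  7.10695650e-05]), 'wrist_force': array([-0.62607163, -0.38378384, -0.10895716]), 'ft_torque': array([-0.03171415, -0.02924653, -0.04562506]), 'finger_force': 0.0, 'gripper_width': 1.0044852151682835}
scene {'fx': 458.38749204633393, 'fy': 458.38749204633393, 'cx': 256.7993187679121, 'cy': 191.3838207733451, 'position': array([ 0.31520504, -0.43364951,  1.17561861]), 'attitude': array([ 0.32176484, -0.12486643, -0.7688415 ]), 'shot': 1}
key_red_top [([248.7, 243.9, 11.8, 13.5], 0.42)]
key_green_top []
key_yellow_top []
key_red [([246.8, 243.0, 12.0, 4.6], 0.42), ([264.8, 271.3, 10.5, 10.8], 0.32)]
key_green []

[... 485 characters left out ...]
01236534331267, 'position': array([ 0.67150343, -0.63033358,  1.31952407]), 'attitude': array([0.3907176 , 0.04383382, 0.25271033]), 'shot': 2}
key_red_top [([221.9, 217.5, 7.7, 12.4], 0.41)]
key_green_top [([168.6, 269.9, 34.8, 36.9], 0.66)]
key_yellow_top [([212.2, 234.6, 5.7, 8.6], 0.39)]
key_red [([223.8, 213.7, 9.7, 7.2], 0.43)]
key_green [([236.2, 193.5, 12.7, 7.0], 0.41)]
key_yellow [([211.6, 235.6, 6.2, 7.2], 0.42)]
pump [([288.1, 148.4, 10.0, 16.1], 0.4), ([235.0, 194.2, 14.0, 14.5], 0.2)]
holder []
seat [([293.4, 84.7, 111.5, 82.9], 0.68)]
console []
jar [([291.2, 239.2, 20.8, 25.7], 0.98), ([293.7, 95.2, 114.0, 116.5], 0.52)]
mug []
screwdriver [([217.4, 144.5, 40.2, 32.6], 0.47)]
```

```bash
python3 - <<'E'
import cv2,numpy as np
a=cv2.imread('pics/scene0.png');b=cv2.imread('pics/side0.png')
a=cv2.resize(a[20:370,90:340],None,fx=1.7,fy=1.7,interpolation=3);b=cv2.resize(b[10:360,130:365],None,fx=1.7,fy=1.7,interpolation=3)
cv2.imwrite('pics/c0.png',np.hstack([a,b])[:,:800]);print(np.hstack([a,b]).shape)
E
```

```text
(595, 825, 3)
```

View pics/c0.png

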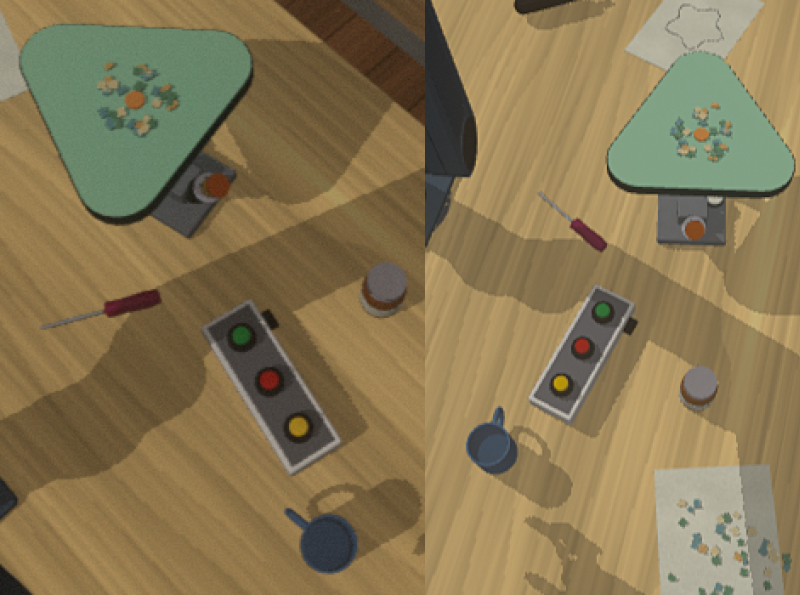

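The picture shows, in full-frame scene pixels, keys at about green (232,217), red (248,244) and yellow (265,271), and the orange pump head at about (218,129), in front of the seat's straight edge. I'll refine these by colour.

```bash
cat > m.py <<'E'
from h import *
def cent(p,seed,hue,r=14,smin=110,ret=False):
    hsv=cv2.cvtColor(p['frame'],cv2.COLOR_RGB2HSV).astype(int)
    h=hsv[...,0]; d=np.minimum(abs(h-hue),180-abs(h-hue))
    m=((d<9)&(hsv[...,1]>smin)&(hsv[...,2]>60)).astype(np.uint8)
    k=np.zeros_like(m); u,v=map(int,seed); k[v-r:v+r,u-r:u+r]=1; m*=k
    n,l,s,c=cv2.connectedComponentsWithStats(m); i=1+np.argmax(s[1:,4]); 
    return c[i],s[i]
E
python3 - <<'E'
from m import *
S={'scene':dict(green=(232,217),red=(248,244),yellow=(265,271),pump=(218,129)),'side':dict(green=(234,192),red=(222,213.5),yellow=(210,235),pump=(288,145))}
H=dict(green=62,red=0,yellow=24,pump=9)
rs={}
for n in S:
    p=arm.get_image(n)
    print(n, {k:tuple(cv2.cvtColor(p['frame'],cv2.COLOR_RGB2HSV)[int(v[1]),int(v[0])].tolist()) for k,v in S[n].items()})
    for k in H:
        try: c,s=cent(p,S[n][k],H[k],r=12)
        except Exception as e: print(k,e); continue
        rs.setdefault(k,[]).append(ray(p,*c)); print(k,c.round(1),s, atz(p,*c,.062).round(4))
for k in rs: print(k,'tri',tri(rs[k]).round(4))
# seat edges & plate corners in side view
p=arm.get_image('side')
f=lambda x,y:(130+(x-425)/1.7,10+y/1.7)
for nm,xy,z in [('plateFL',(658,241),.02),('plateFR',(724,243),.02),('seatL',(622,190),.2),('seatR',(780,193),.2)]:
    print(nm,atz(p,*f(*xy),z).round(4))
p=arm.get_image('scene'); f=lambda x,y:(90+x/1.7,20+y/1.7)
for nm,xy,z in [('plateL',(150,210),.02),('plateFL',(189,236),.02),('plateFR',(235,173),.02),('seatL',(140,213),.2),('seatR',(245,92),.2)]:
    print(nm,atz(p,*f(*xy),z).round(4))
E
```

```text
scene {'green': (60, 148, 79), 'red': (2, 213, 116), 'yellow': (22, 209, 154), 'pump': (11, 208, 93)}
green [231.4 216.9] [227 212  10  10  80] [ 0.4898 -0.1545  0.062 ]
red [247.9 243.1] [243 238  11  11 101] [ 0.4726 -0.2322  0.062 ]
yellow [265.2 270.5] [260 265  12  12 119] [ 0.4555 -0.3104  0.062 ]
pump [218.1 129. ] [210 122  19  15 187] [0.6338 0.0503 0.062 ]
side {'green': (62, 138, 111), 'red': (3, 194, 147), 'yellow': (24, 236, 179), 'pump': (12, 188, 129)}
green [234.2 192.1] [231 188   8   9  53] [ 0.4921 -0.1544  0.062 ]
red [222.1 213. ] [218 209   9   9  68] [ 0.4744 -0.2324  0.062 ]
yellow [209.5 235. ] [205 230  10  11  80] [ 0.457  -0.3106  0.062 ]
pump [288.3 144.9] [283 140  12  11 102] [0.622  0.0561 0.062 ]
green tri [ 0.491  -0.1524  0.0555]
red tri [ 0.4735 -0.231   0.0568]
yellow tri [ 0.4562 -0.3096  0.0574]
pump tri [0.6233 0.0347 0.0998]
plateFL [0.5554 0.0344 0.02  ]
plateFR [0.6857 0.0641 0.02  ]
seatL [0.4841 0.0257 0.2   ]
seatR [0.7605 0.0924 0.2   ]
plateL [0.5364 0.1134 0.02  ]
plateFL [0.5508 0.0344 0.02  ]
plateFR [0.6815 0.0651 0.02  ]
seatL [0.4891 0.0344 0.2   ]
seatR [0.7254 0.0734 0.2   ]
```

>>> {"method": "jog_arm", "body": {
  "plan": [
    {"grip": -1,"slide": [3.79,-1.58,0.5],"rot": [0,0,0]},
    {"grip": -1,"slide": [3.79,-1.58,0.5],"rot": [0,0,0]},
    {"grip": -1,"slide": [3.79,-1.58,0.5],"rot": [0,0,0]},
    {"grip": -1,"slide": [3.79,-1.58,0.5],"rot": [0,0,0]},
    {"grip": -1,"slide": [3.79,-1.58,0.5],"rot": [0,0,0]},
    {"grip": -1,"slide": [3.79,-1.58,0.5],"rot": [0,0,0]},
    {"grip": -1,"slide": [3.79,-1.58,0.5],"rot": [0,0,0]},
    {"grip": -1,"slide": [3.79,-1.58,0.5],"rot": [0,0,0]},
    {"grip": -1,"slide": [3.79,-1.58,0.5],"rot": [0,0,0]},
    {"grip": -1,"slide": [3.79,-1.58,0.5],"rot": [0,0,0]}
  ]
}}

```text
t: 2.43
tcp_pos: [0.4747, -0.2314, 0.1813]
tool_rot: [3.103, 0.488, 0.001]
wrist_force: [1.6, -1.6, -0.3]
gripper_width: -0.002
finger_force: 0.0
```

>>> {"method": "jog_arm", "body": {
  "plan": [
    {"grip": -1,"slide": [0,0,0],"rot": [0,0,0]},
    {"grip": -1,"slide": [0,0,0],"rot": [0,0,0]}
  ]
}}

```text
t: 2.6
tcp_pos: [0.4742, -0.2311, 0.1806]
tool_rot: [-3.102, -0.495, 0.002]
wrist_force: [-0.7, 0.0, -0.3]
gripper_width: -0.001
finger_force: 0.0
```

```bash
cat > s.py <<'E'
from m import *
import sys
o=arm.get_obs(); p=arm.get_image('wrist')
print({k:np.round(v,4).tolist() for k,v in o.items()})
cv2.imwrite('pics/%s.png'%sys.argv[1],p['frame'][:,:,::-1])
print(np.round(p['tool_from_camera'],3),p['fx'])
Rt=R.from_rotvec(o['tool_rot']).as_matrix()
for k,X in dict(green=(.491,-.1545,.062),red=(.4735,-.2323,.062)).items():
    u,v=proj(p,X,o); print(k,round(u),round(v),'tool-frame cm',(100*Rt.T@(np.array(X)-o['tcp_pos'])).round(2))
    try:
        c,s=cent(p,(u,v),dict(green=62,red=0)[k],r=50); X=atz(p,*c,.062,o); print(' meas',c.round(1),s,X.round(4),'tool',(100*Rt.T@(X-o['tcp_pos'])).round(2))
    except Exception as e: print(e)
E
python3 s.py w1
```

```text
{'t': 2.6, 'joint_pos': [-0.5805, 0.0502, 0.0008, 1.5228, -0.0003, 2.2446], 'qd': [-0.0614, -0.0221, -0.003, 0.0077, -0.0173, -0.0055], 'effort': [1.3698, -33.7019, 32.1435, -0.0967, 0.1786, 0.0478], 'tcp_pos': [0.4742, -0.2311, 0.1806], 'tool_rot': [-3.1016, -0.495, 0.002], 'wrist_force': [-0.7042, 0.0416, -0.2718], 'ft_torque': [-0.052, -0.0178, 0.0137], 'finger_force': 0.0, 'gripper_width': -0.0011}
[[ 0.     0.964  0.267  0.067]
 [ 1.    -0.     0.001 -0.   ]
 [ 0.001  0.267 -0.964 -0.142]
 [ 0.     0.     0.     1.   ]] 286.4062679139847
green 179 142 tool-frame cm [ 3.99 -6.75 11.86]
 meas [179.3 142.3] [164 127  32  31 747] [ 0.4906 -0.1547  0.062 ] tool [ 3.95 -6.74 11.86]
red 255 186 tool-frame cm [-0.09  0.1  11.86]
 meas [254.  185.2] [240 171  29  30 686] [ 0.4735 -0.2313  0.062 ] tool [-5.000e-02  1.000e-02  1.186e+01]
```

View pics/w1.png

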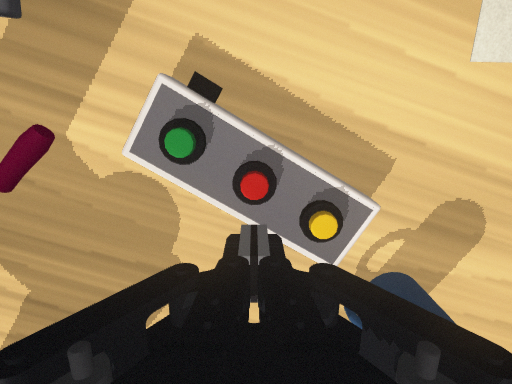

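The wrist view shows red at (254,185), green at (179,142) and yellow at (323,225), matching the projections. The tool is above red, so I'll press it.

>>> {"method": "jog_arm", "body": {
  "plan": [
    {"grip": -1,"slide": [0,0,3.5],"rot": [0,0,0]},
    {"grip": -1,"slide": [0,0,3.5],"rot": [0,0,0]},
    {"grip": -1,"slide": [0,0,2.5],"rot": [0,0,0]},
    {"grip": -1,"slide": [0,0,1.2],"rot": [0,0,0]},
    {"grip": -1,"slide": [0,0,0.6],"rot": [0,0,0]},
    {"grip": -1,"slide": [0,0,0.4],"rot": [0,0,0]},
    {"grip": -1,"slide": [0,0,0.4],"rot": [0,0,0]},
    {"grip": -1,"slide": [0,0,0.3],"rot": [0,0,0]},
    {"grip": -1,"slide": [0,0,0],"rot": [0,0,0]},
    {"grip": -1,"slide": [0,0,0],"rot": [0,0,0]}
  ]
}}

```text
t: 3.48
tcp_pos: [0.4741, -0.2343, 0.0592]
tool_rot: [3.1, 0.487, 0.002]
wrist_force: [-1.6, -1.5, 3.2]
gripper_width: 0.004
finger_force: 1.5
```

>>> {"method": "jog_arm", "body": {
  "plan": [
    {"grip": -1,"slide": [0,0,0.3],"rot": [0,0,0]},
    {"grip": -1,"slide": [0,0,0.2],"rot": [0,0,0]},
    {"grip": -1,"slide": [0,0,0],"rot": [0,0,0]},
    {"grip": -1,"slide": [0,0,0],"rot": [0,0,0]}
  ]
}}

```text
t: 3.82
tcp_pos: [0.4745, -0.2343, 0.0559]
tool_rot: [3.1, 0.487, 0.004]
wrist_force: [-4.5, -1.1, 13.8]
gripper_width: 0.001
finger_force: 6.7
```

>>> {"method": "jog_arm", "body": {
  "plan": [
    {"grip": -1,"slide": [0,0,-2],"rot": [0,0,0]},
    {"grip": -1,"slide": [0,0,-3],"rot": [0,0,0]},
    {"grip": -1,"slide": [0,0,0],"rot": [0,0,0]},
    {"grip": -1,"slide": [1.3,-2.25,0],"rot": [0,0,0]},
    {"grip": -1,"slide": [1.3,-2.25,0],"rot": [0,0,0]},
    {"grip": -1,"slide": [1.35,-2.25,0],"rot": [0,0,0]},
    {"grip": -1,"slide": [0,0,0],"rot": [0,0,0]},
    {"grip": -1,"slide": [0,0,0],"rot": [0,0,0]},
    {"grip": -1,"slide": [0,0,0],"rot": [0,0,0]}
  ]
}}

```text
t: 4.57
tcp_pos: [0.4903, -0.1566, 0.102]
tool_rot: [3.103, 0.489, 0.0]
wrist_force: [-0.2, 0.3, -0.2]
gripper_width: -0.002
finger_force: 0.0
```

```bash
python3 s.py w2
```

```text
{'t': 4.5667, 'joint_pos': [-0.4394, 0.0322, -0.1743, 1.3642, 0.0, 2.3896], 'qd': [-0.0208, 0.0025, 0.0039, 0.0029, -0.0014, 0.0013], 'effort': [0.5385, -33.0952, 31.6768, 0.028, 0.0403, 0.001], 'tcp_pos': [0.4903, -0.1566, 0.102], 'tool_rot': [3.1033, 0.489, 0.0002], 'wrist_force': [-0.23, 0.328, -0.2461], 'ft_torque': [-0.0109, -0.0117, -0.056], 'finger_force': 0.0, 'gripper_width': -0.0016}
[[ 0.     0.964  0.267  0.067]
 [ 1.    -0.     0.001 -0.   ]
 [ 0.001  0.267 -0.964 -0.142]
 [ 0.     0.     0.     1.   ]] 286.4062679139847
green 251 212 tool-frame cm [ 0.13 -0.18  4.  ]
 meas [249.7 208.8] [ 230  190   40   38 1169] [ 0.4926 -0.1528  0.062 ] tool [ 0.33 -0.28  4.  ]
red 348 265 tool-frame cm [-3.93  6.69  4.  ]
 meas [346.  258.3] [324 243  42  34 902] [ 0.4783 -0.2289  0.062 ] tool [-3.37  6.51  4.  ]
```

>>> {"method": "jog_arm", "body": {
  "plan": [
    {"grip": -1,"slide": [0.2,-0.2,1.5],"rot": [0,0,0]},
    {"grip": -1,"slide": [0,0,1.3],"rot": [0,0,0]},
    {"grip": -1,"slide": [0,0,0.7],"rot": [0,0,0]},
    {"grip": -1,"slide": [0,0,0.5],"rot": [0,0,0]},
    {"grip": -1,"slide": [0,0,0.4],"rot": [0,0,0]},
    {"grip": -1,"slide": [0,0,0.4],"rot": [0,0,0]},
    {"grip": -1,"slide": [0,0,0.3],"rot": [0,0,0]},
    {"grip": -1,"slide": [0,0,0],"rot": [0,0,0]},
    {"grip": -1,"slide": [0,0,0],"rot": [0,0,0]},
    {"grip": -1,"slide": [0,0,0],"rot": [0,0,0]}
  ]
}}

```text
t: 5.45
tcp_pos: [0.491, -0.1547, 0.0558]
tool_rot: [3.102, 0.487, -0.001]
wrist_force: [-8.8, 2.7, 19.4]
gripper_width: 0.002
finger_force: 9.6
```

>>> {"method": "jog_arm", "body": {
  "plan": [
    {"grip": -1,"slide": [0,0,-1.9],"rot": [0,0,0]},
    {"grip": -1,"slide": [0,0,-3.8],"rot": [0,0,0]},
    {"grip": -1,"slide": [0,0,-3.8],"rot": [0,0,0]},
    {"grip": -1,"slide": [0,0,-3.8],"rot": [0,0,0]},
    {"grip": -1,"slide": [3.56,-1.69,0],"rot": [0,0,0]},
    {"grip": -1,"slide": [3.56,-1.69,0],"rot": [0,0,0]},
    {"grip": -1,"slide": [3.56,-1.69,0],"rot": [0,0,0]},
    {"grip": -1,"slide": [3.56,-1.69,0],"rot": [0,0,0]},
    {"grip": -1,"slide": [3.56,-1.69,0],"rot": [0,0,0]}
  ]
}}

```text
t: 6.2
tcp_pos: [0.6368, -0.0181, 0.185]
tool_rot: [3.103, 0.487, 0.004]
wrist_force: [0.3, 0.4, 0.4]
gripper_width: 0.003
finger_force: 0.0
```

>>> {"method": "jog_arm", "body": {
  "plan": [
    {"grip": -1,"slide": [0,0,0],"rot": [6.98,0.58,0]},
    {"grip": -1,"slide": [0,0,0],"rot": [6.98,0.58,0]},
    {"grip": -1,"slide": [0,0,0],"rot": [6.98,0.58,0]},
    {"grip": -1,"slide": [0,0,0],"rot": [6.98,0.58,0]},
    {"grip": -1,"slide": [0,0,0],"rot": [6.98,0.58,0]},
    {"grip": -1,"slide": [0,0,0],"rot": [0,0,0]},
    {"grip": -1,"slide": [0,0,0],"rot": [0,0,0]}
  ]
}}

```text
t: 6.78
tcp_pos: [0.6349, -0.021, 0.1802]
tool_rot: [-2.5, -0.387, 0.064]
wrist_force: [-0.1, 0.3, 0.1]
gripper_width: 0.002
finger_force: 0.0
```

```bash
cat > pm.py <<'E'
from m import *
import sys
o=arm.get_obs(); p=arm.get_image('wrist'); Rt=R.from_rotvec(o['tool_rot']).as_matrix()
print(o['tcp_pos'],'z',Rt[:,2].round(3),'x',Rt[:,0].round(3),o['joint_pos'].round(2))
cv2.imwrite('pics/%s.png'%sys.argv[1],p['frame'][:,:,::-1])
u,v=proj(p,(.6233,.0347,.11),o);print(u,v)
c,s=cent(p,(u,v),10,r=70);print(c,s)
E
python3 pm.py w3
```

```text
[ 0.63489482 -0.02103816  0.18021662] z [-0.133  0.559 -0.818] x [0.956 0.289 0.042] [-0.38  0.67  0.65  1.94  0.49  2.36]
246.50482312863883 190.55467495215464
[252.82960526 190.25855263] [ 231  168   44   45 1520]
```

View pics/w3.png

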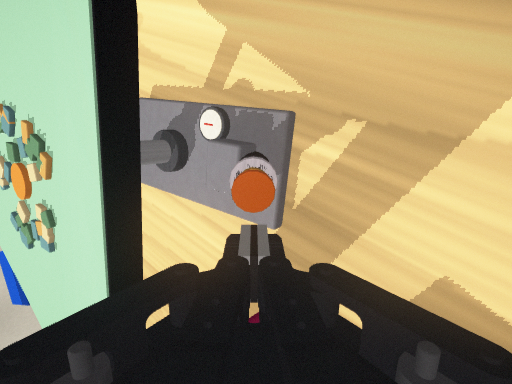

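The view shows the orange cap as a near-circle at (253,190), 44 px across, so we look along the pump's axis; the ring is right behind it, and the seat's edge stays well to the left. I'll close half the gap and remeasure.

>>> {"method": "jog_arm", "body": {
  "plan": [
    {"grip": -1,"slide": [0.1,-0.15,2.5],"rot": [0,0,0]},
    {"grip": -1,"slide": [0.1,-0.15,2],"rot": [0,0,0]},
    {"grip": -1,"slide": [0,0,0],"rot": [0,0,0]},
    {"grip": -1,"slide": [0,0,0],"rot": [0,0,0]},
    {"grip": -1,"slide": [0,0,0],"rot": [0,0,0]}
  ]
}}

```text
t: 7.25
tcp_pos: [0.6308, 0.0096, 0.1524]
tool_rot: [-2.503, -0.397, 0.053]
wrist_force: [-0.6, -0.1, 0.0]
gripper_width: -0.001
finger_force: 0.0
```

```bash
cat >> pm.py <<'E'
for w in (s[2],):
    d=p['fx']*.038/w; T=np.array(p['tool_from_camera'])
    q=T@np.array([(c[0]-p['cx'])/p['fx']*d,-(c[1]-p['cy'])/p['fy']*d,-d,1]); print('depth',d,'tool cm',(q[:3]*100).round(2),'world',(Rt@q[:3]+o['tcp_pos']).round(4))
    a=R.from_euler('z',13,degrees=True).apply([0,-np.sin(np.radians(35)),np.cos(np.radians(35))]);print('axis',a, 'tool z err deg',np.degrees(np.arccos(-a@Rt[:,2])))
E
python3 pm.py w4
```

```text
[0.63078086 0.00961311 0.1524169 ] z [-0.127  0.557 -0.821] x [0.954 0.294 0.051] [-0.34  0.61  0.52  1.84  0.5   2.39]
257.362087241704 211.2366286355389
[265.11168563 207.385212  ] [ 239  182   52   52 1934]
depth 0.20929688809098884 tool cm [-0.12  0.84  5.6 ] world [0.6247 0.034  0.1016]
axis [ 0.12902662 -0.55887571  0.81915204] tool z err deg 0.17477699511788328
```

View pics/w4.png

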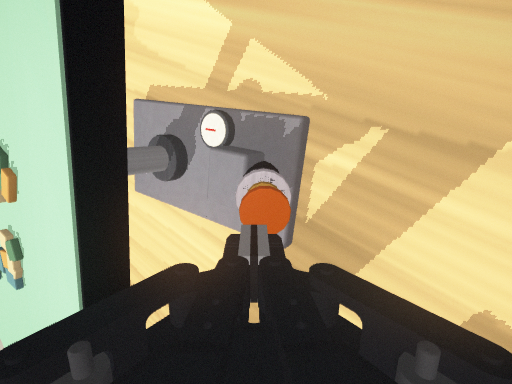

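The cap is at (265,208), 52 px across, so it sits about 8 mm towards tool +y and about 55 mm ahead. I'll correct that and approach.

>>> {"method": "jog_arm", "body": {
  "plan": [
    {"grip": -1,"slide": [0,0.4,1],"rot": [0,0,0]},
    {"grip": -1,"slide": [-0.1,0.4,1],"rot": [0,0,0]},
    {"grip": -1,"slide": [0,0,0],"rot": [0,0,0]},
    {"grip": -1,"slide": [0,0,0],"rot": [0,0,0]},
    {"grip": -1,"slide": [0,0,0],"rot": [0,0,0]},
    {"grip": -1,"slide": [0,0,0],"rot": [0,0,0]}
  ]
}}

```text
t: 7.8
tcp_pos: [0.6288, 0.0134, 0.1283]
tool_rot: [-2.501, -0.393, 0.058]
wrist_force: [-0.2, 0.1, 0.4]
gripper_width: 0.002
finger_force: 0.0
```

```bash
python3 pm.py w5
```

```text
[0.62884739 0.01343886 0.12825973] z [-0.13   0.559 -0.819] x [0.955 0.292 0.047] [-0.34  0.62  0.47  1.79  0.51  2.4 ]
241.76111953001572 220.07737543905503
[249.89608434 211.04819277] [ 222  186   58   51 1992]
depth 0.18764548587467964 tool cm [ 0.35 -0.25  3.49] world [0.627  0.0359 0.1013]
axis [ 0.12902662 -0.55887571  0.81915204] tool z err deg 0.06702890728738417
```

View pics/w5.png

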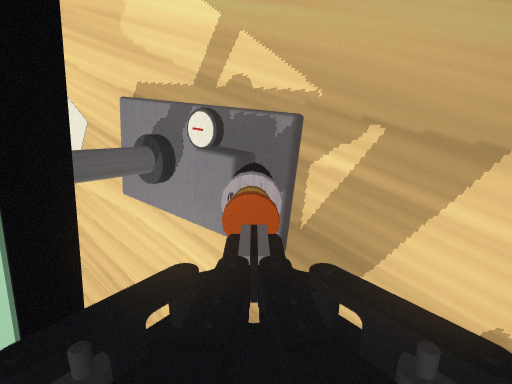

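The cap spans columns 222–279 from row 186, centred within about 2 mm of the fingers, about 35 mm ahead. I'll advance and then feel for contact.

>>> {"method": "jog_arm", "body": {
  "plan": [
    {"grip": -1,"slide": [0.1,-0.15,0.8],"rot": [0,0,0]},
    {"grip": -1,"slide": [0,0,0.8],"rot": [0,0,0]},
    {"grip": -1,"slide": [0,0,0.6],"rot": [0,0,0]},
    {"grip": -1,"slide": [0,0,0.4],"rot": [0,0,0]},
    {"grip": -1,"slide": [0,0,0.2],"rot": [0,0,0]},
    {"grip": -1,"slide": [0,0,0],"rot": [0,0,0]},
    {"grip": -1,"slide": [0,0,0],"rot": [0,0,0]}
  ]
}}

```text
t: 8.43
tcp_pos: [0.6256, 0.0309, 0.1062]
tool_rot: [-2.501, -0.393, 0.059]
wrist_force: [-0.2, -0.9, 0.5]
gripper_width: -0.002
finger_force: 0.0
```

>>> {"method": "jog_arm", "body": {
  "plan": [
    {"grip": -1,"slide": [0,0,0.2],"rot": [0,0,0]},
    {"grip": -1,"slide": [0,0,0.2],"rot": [0,0,0]},
    {"grip": -1,"slide": [0,0,0.2],"rot": [0,0,0]},
    {"grip": -1,"slide": [0,0,0],"rot": [0,0,0]}
  ]
}}

```text
t: 8.77
tcp_pos: [0.6254, 0.0338, 0.1019]
tool_rot: [-2.501, -0.393, 0.056]
wrist_force: [-0.5, -2.5, 3.7]
gripper_width: 0.0
finger_force: 1.9
```

>>> {"method": "jog_arm", "body": {
  "plan": [
    {"grip": -1,"slide": [0,0,0.2],"rot": [0,0,0]},
    {"grip": -1,"slide": [0,0,0.2],"rot": [0,0,0]},
    {"grip": -1,"slide": [0,0,0.1],"rot": [0,0,0]},
    {"grip": -1,"slide": [0,0,0],"rot": [0,0,0]}
  ]
}}

```text
t: 9.1
tcp_pos: [0.6248, 0.0367, 0.0976]
tool_rot: [-2.501, -0.393, 0.056]
wrist_force: [1.7, -2.3, 3.7]
gripper_width: -0.001
finger_force: 2.9
```

Contact is at about z 0.103, and the spring is being compressed. The stop is expected near z 0.088.

>>> {"method": "jog_arm", "body": {
  "plan": [
    {"grip": -1,"slide": [0,0,0.2],"rot": [0,0,0]},
    {"grip": -1,"slide": [0,0,0.2],"rot": [0,0,0]},
    {"grip": -1,"slide": [0,0,0.2],"rot": [0,0,0]},
    {"grip": -1,"slide": [0,0,0],"rot": [0,0,0]}
  ]
}}

```text
t: 9.43
tcp_pos: [0.6241, 0.0399, 0.093]
tool_rot: [-2.501, -0.393, 0.056]
wrist_force: [1.5, -3.8, 7.0]
gripper_width: -0.003
finger_force: 4.0
```

>>> {"method": "jog_arm", "body": {
  "plan": [
    {"grip": -1,"slide": [0,0,0.2],"rot": [0,0,0]},
    {"grip": -1,"slide": [0,0,0.2],"rot": [0,0,0]},
    {"grip": -1,"slide": [0,0,0.2],"rot": [0,0,0]},
    {"grip": -1,"slide": [0,0,0],"rot": [0,0,0]}
  ]
}}

```text
t: 9.77
tcp_pos: [0.6236, 0.0422, 0.0896]
tool_rot: [-2.503, -0.393, 0.054]
wrist_force: [0.0, -7.5, 10.4]
gripper_width: -0.0
finger_force: 6.1
```

>>> {"method": "jog_arm", "body": {
  "plan": [
    {"grip": -1,"slide": [0,0,0.1],"rot": [0,0,0]},
    {"grip": -1,"slide": [0,0,0.1],"rot": [0,0,0]},
    {"grip": -1,"slide": [0,0,0],"rot": [0,0,0]},
    {"grip": -1,"slide": [0,0,0],"rot": [0,0,0]}
  ]
}}

```text
t: 10.1
tcp_pos: [0.6237, 0.0422, 0.0895]
tool_rot: [-2.505, -0.393, 0.053]
wrist_force: [-1.6, -10.6, 14.9]
gripper_width: -0.001
finger_force: 8.9
```

The position has stopped while the axial force rises to about 18 N, so the head is at its stop. I'll firm up slightly, hold and release.

>>> {"method": "jog_arm", "body": {
  "plan": [
    {"grip": -1,"slide": [0,0,0.1],"rot": [0,0,0]},
    {"grip": -1,"slide": [0,0,0],"rot": [0,0,0]},
    {"grip": -1,"slide": [0,0,0],"rot": [0,0,0]},
    {"grip": -1,"slide": [0,0,0],"rot": [0,0,0]},
    {"grip": -1,"slide": [0,0,0],"rot": [0,0,0]},
    {"grip": -1,"slide": [0,0,0],"rot": [0,0,0]}
  ]
}}

```text
t: 10.6
tcp_pos: [0.6237, 0.0423, 0.0895]
tool_rot: [-2.505, -0.392, 0.052]
wrist_force: [-2.8, -12.6, 17.4]
gripper_width: -0.004
finger_force: 10.4
```

>>> {"method": "jog_arm", "body": {
  "plan": [
    {"grip": -1,"slide": [0,0,-0.6],"rot": [0,0,0]},
    {"grip": -1,"slide": [0,0,-0.6],"rot": [0,0,0]},
    {"grip": -1,"slide": [0,0,-0.6],"rot": [0,0,0]},
    {"grip": -1,"slide": [0,0,-0.6],"rot": [0,0,0]},
    {"grip": -1,"slide": [0,0,-0.6],"rot": [0,0,0]},
    {"grip": -1,"slide": [0,0,-0.4],"rot": [0,0,0]},
    {"grip": -1,"slide": [0,0,0],"rot": [0,0,0]},
    {"grip": -1,"slide": [0,0,0],"rot": [0,0,0]},
    {"grip": -1,"slide": [0,0,0],"rot": [0,0,0]}
  ]
}}

```text
t: 11.35
tcp_pos: [0.6262, 0.0267, 0.1119]
tool_rot: [-2.5, -0.393, 0.061]
wrist_force: [0.0, 0.3, 0.5]
gripper_width: -0.003
finger_force: 0.0
```

```bash
python3 pm.py w6
```

```text
[0.62622072 0.02671996 0.11191032] z [-0.132  0.559 -0.818] x [0.955 0.293 0.046] [-0.32  0.6   0.43  1.74  0.51  2.42]
243.19156710548165 234.8350080581762
[252.32872769 217.31491077] [ 221  194   65   54 1737]
depth 0.16743751047279107 tool cm [ 0.68 -0.08  1.48] world [0.6305 0.0376 0.1005]
axis [ 0.12902662 -0.55887571  0.81915204] tool z err deg 0.1723138250036777
```

The head is out again: it appears at the same place as before the stroke. Second stroke, on the same line.

>>> {"method": "jog_arm", "body": {
  "plan": [
    {"grip": -1,"slide": [0,0,0.5],"rot": [0,0,0]},
    {"grip": -1,"slide": [0,0,0.3],"rot": [0,0,0]},
    {"grip": -1,"slide": [0,0,0.3],"rot": [0,0,0]},
    {"grip": -1,"slide": [0,0,0.3],"rot": [0,0,0]},
    {"grip": -1,"slide": [0,0,0.3],"rot": [0,0,0]},
    {"grip": -1,"slide": [0,0,0.3],"rot": [0,0,0]},
    {"grip": -1,"slide": [0,0,0.3],"rot": [0,0,0]},
    {"grip": -1,"slide": [0,0,0.3],"rot": [0,0,0]},
    {"grip": -1,"slide": [0,0,0.2],"rot": [0,0,0]},
    {"grip": -1,"slide": [0,0,0],"rot": [0,0,0]}
  ]
}}

```text
t: 12.23
tcp_pos: [0.6232, 0.0412, 0.0909]
tool_rot: [-2.502, -0.393, 0.057]
wrist_force: [-1.5, -5.6, 8.4]
gripper_width: -0.002
finger_force: 4.5
```

>>> {"method": "jog_arm", "body": {
  "plan": [
    {"grip": -1,"slide": [0,0,0.2],"rot": [0,0,0]},
    {"grip": -1,"slide": [0,0,0.2],"rot": [0,0,0]},
    {"grip": -1,"slide": [0,0,0.1],"rot": [0,0,0]},
    {"grip": -1,"slide": [0,0,0.1],"rot": [0,0,0]},
    {"grip": -1,"slide": [0,0,0],"rot": [0,0,0]},
    {"grip": -1,"slide": [0,0,0],"rot": [0,0,0]},
    {"grip": -1,"slide": [0,0,0],"rot": [0,0,0]},
    {"grip": -1,"slide": [0,0,0],"rot": [0,0,0]},
    {"grip": -1,"slide": [0,0,0],"rot": [0,0,0]},
    {"grip": -1,"slide": [0,0,0],"rot": [0,0,0]}
  ]
}}

```text
t: 13.07
tcp_pos: [0.6232, 0.0422, 0.0895]
tool_rot: [-2.506, -0.392, 0.053]
wrist_force: [-4.5, -12.4, 17.3]
gripper_width: 0.001
finger_force: 10.1
```

>>> {"method": "jog_arm", "body": {
  "plan": [
    {"grip": -1,"slide": [0,0,-0.6],"rot": [0,0,0]},
    {"grip": -1,"slide": [0,0,-0.6],"rot": [0,0,0]},
    {"grip": -1,"slide": [0,0,-0.6],"rot": [0,0,0]},
    {"grip": -1,"slide": [0,0,-0.6],"rot": [0,0,0]},
    {"grip": -1,"slide": [0,0,-1],"rot": [0,0,0]},
    {"grip": -1,"slide": [0,0,-2],"rot": [0,0,0]},
    {"grip": -1,"slide": [0,0,-3],"rot": [0,0,0]},
    {"grip": -1,"slide": [0,0,0],"rot": [0,0,0]},
    {"grip": -1,"slide": [0,0,0],"rot": [0,0,0]},
    {"grip": -1,"slide": [0,0,0],"rot": [0,0,0]}
  ]
}}

```text
t: 13.9
tcp_pos: [0.6334, -0.0014, 0.1529]
tool_rot: [-2.5, -0.393, 0.059]
wrist_force: [0.9, -0.6, -0.2]
gripper_width: -0.004
finger_force: 0.0
```

```bash
python3 pm.py w7; cat > chk.py <<'E'
from m import *
p=arm.get_image('scene')
for k,s in dict(jar=(313.6,191.4),mug=(277.5,338.5),screwdriver=(165.2,199.9)).items():
    print(k,s,[(np.round(x['bbox'],1).tolist(),round(x['p'],2)) for x in arm.look_for(k,p)[:1]])
o=arm.get_obs();print(o['t'],o['wrist_force'],o['qd'].round(3))
E
python3 chk.py
```

```text
[ 0.63336124 -0.00138394  0.15288047] z [-0.131  0.559 -0.819] x [0.955 0.292 0.047] [-0.35  0.64  0.56  1.86  0.5   2.38]
245.30365854437508 206.9675281591855
[252.58054226 203.897395  ] [ 228  179   50   49 1881]
depth 0.2176687636146284 tool cm [-0.14 -0.08  6.47] world [0.6234 0.035  0.1003]
axis [ 0.12902662 -0.55887571  0.81915204] tool z err deg 0.09948056839446029
jar (313.6, 191.4) [([315.6, 190.9, 28.7, 33.8], 0.89)]
mug (277.5, 338.5) [([278.1, 339.3, 44.1, 40.4], 0.7)]
screwdriver (165.2, 199.9) [([150.1, 203.8, 69.5, 24.4], 0.73)]
14.15 [ 0.26785234 -1.16720382 -0.21417176] [-0.003 -0.002  0.006  0.003 -0.    -0.001]
```

The head is back at its rest position. The jar and mug are where they started, and the screwdriver was never approached. Nothing is in contact with the arm.

```bash
python3 -c "
from bench import arm
print(arm.job_done())"
```

```text
the job is handed in; nothing more can be done
None
```

I handed the job in at about 14 s of the 48 s allowed: red then green were each pressed and released, and the pump got two full strokes held at its stop (about 21 N) and came all the way out each time. I kept off the yellow key, the seat and the loose things throughout; the hand-in returned no verdict.

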